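Open the pinned specimen crate on the nature table

ROBOT

A 6-joint arm with a two-finger parallel gripper is mounted at the origin on the work surface. World frame = base frame: x ahead of the robot, y to its left, z up, the work surface at z = 0. Lengths are in mm, angles in degrees, forces in N, time in s.
With the tool pointing down it reaches from about 275 to 750 mm from the base axis. Payload 10.2 kg.
Tool frame: the origin (TCP) lies at the very end of the fingers, on their centre line; the grasp point (between the pads) lies 19 mm behind it; y points along the fingers, z is the direction in which the jaws open and shut, and the axes are right-handed (so a half turn about y gives the same grasp; the last joint's range is limited). The gripper opens to 88 mm and grips with 3 to 60 N. Pads are 18 mm wide; open, the fingers measure 123 mm over their backs; the gripper's body (75 mm by 187 mm) begins 45 mm behind the grasp point.
Start: joints at [-85.566, 17.928, 85.812, -0, 76.261, -12.8], TCP at [155.536, -501.438, 238.72] pointing down, gripper open.
Joint ranges: [-168.41, 168.41], [-55.51, 124.54], [10.69, 146.95], [-70.63, 250.63], [1, 178], [-165.06, 165.06]. Speed limits (degrees/s): [136.94, 136.94, 172.46, 180, 180, 180].

INTERFACE

Orientations are given as a 3x3 rotation matrix whose columns are the frame's x, y, z axes.
In Python, from station import arm, vision, order gives the robot as it stands.
- The arm moves only by the tool drive_tool, never from a script. Its argument "rows" is one flat list of numbers, 5 for each row, row after row: the shift along the world's x, y, z in mm, then the turn about the world's z in rad, then the opening, from 0 (shut) to 1 (fully open). In form: [x, y, z, roll, fingers, x, y, z, roll, fingers, ...]. A call has 1 to 10 rows; each row is the pose to reach, as a shift and turn from the pose commanded when the call began; what a row does not reach only later rows make up. A row lasts 1/8 s, in which the tool goes at most 62.5 mm and 10.7 degrees, less where a joint would pass 70% of its speed; a pose out of reach is approached as far as the arm can. A call with a gripper value outside its range is refused whole. The fingers move at their own pace and stop on an object; the grip force is fixed at half the most. Time passes only in rows, so rows that repeat a pose let the fingers close. It gives the time, the measured TCP pose, the force and the opening at its end, in the units of the state.
- arm.sense(): the state, without advancing time (a new reading comes with each control period).
- vision.snapshot(name): name is "scene" or "top" or "wrist"; returns the picture (480x640x3 uint8, blue, green, red); there is no depth.
- vision.camera_model(name): a dict with "intrinsics" (3x3 intrinsics, pixels), "dist" ([k1, k2, p1, p2, k3] as OpenCV has them; the pictures are not rectified), "extrinsics" (4x4, takes a point from camera to world coordinates); the wrist camera has in their place "hand_eye" (4x4, takes a point from camera to tool coordinates, whose origin is the TCP and whose axes are the tool frame's). Camera axes: x right, y down, z forward; pixel columns grow to the right and rows downward; lengths in mm; the calibration is good to about 2 mm. A picture is of the moment at which its call begins: read the wrist's pose just before it. camera_model takes no time and is no camera call.
- order.hand_in(): hands the job in, once; it reports no verdict.
The state is a dict: "time": time; "joint_positions": joint angles; "dq": joint speeds; "joint_torque": joint torques, N m; "eef_pos": TCP position; "tcp_rot": TCP orientation; "wrist_force": force on the tool from outside, world axes, zero at the start; "moment": the same for the moment, N m; "finger_gap": finger opening in mm.
Only numpy, scipy, OpenCV 4.12 (cv2) and the standard library are available. Lean on these libraries where they do the work, as an engineer would, in place of code of your own. Each camera call takes 0.05 s, during which the arm holds its last target. There are 200 camera calls.

TASK

Open the wooden specimen crate on the display table: pull the retaining pin sideways out of the staple at the front of its lid and put the pin in the square metal tray. Then lift the lid straight off and lay it flat, right way up, in the middle of the cork mat.

Things in the scene. Friction and masses are not known exactly. Their poses are not given: they have to be found in the camera images.
- pin: Pin, 94 mm long, lying on the lid through a steel staple: steel shaft d 9 mm, upright dark wooden head on one end. Origin mid-length, on the underside; y along the shaft to the head, z up. Head 14 (x) x 24 (y) x 40 mm high, centred at y = +35 mm, bottom level with the shaft's: grip its 14 mm from above. Staple at y = -20 mm, hole 18 x 15: pull level along +y, 40 mm or more, to clear it.
- lid: Loose board 210 (x) x 180 (y) x 10 mm, 0.35 kg, on a fixed crate 70 mm high. Origin: centre of board's underside, z up. Pale block handle in the middle, 18 (x) x 90 (y), 34 mm above the board: grip its 18 mm. The crate's staple passes a slot at x = -75 mm (4 mm play) and stands 25 mm above the board; battens reach 8 mm below it: lift 45 mm straight up. Not the small case with a round knob.
- tray: Fixed square open metal tray between crate and mat, 130 x 130 mm outside, walls 4 mm thick and 18 mm high, floor 4 mm thick. Origin at the centre of its underside, on the table. The pin fits in it at any heading if its middle is at the centre.
- mat: Fixed flat cork mat on the table, 230 mm (x) x 210 mm (y), 4 mm thick. Origin at the centre of its underside, z up. Crate and mat stand on either side of the tray, either way round. Laid on it, the lid stands on its 8 mm battens.
Not all that is in view belongs to the job. Leave any red look-alike of the pin alone.

How it is judged:
By the outcome, as a careful person would: the job done as asked, in the order asked, and still so for the second after the job is handed in, with the robot touching nothing.
It also fails if it takes over 64 s, if anything falls off the work surface, if the arm or the gripper's body presses on something with over 40 N, if the wrist force passes 120 N, or if a joint passes its speed limit or range.

## Working session

There is one attempt and no reset: what is moved stays moved. The work goes in short steps, Python scripts to look and compute and a tool call to move; the robot and the scene stay as the last step left them, time stands still between calls to the robot, and variables do not carry over. Pictures are saved under pics/ and viewed, about 8 in all and at most 12, crops included, and the job is handed in when it is done.

Besides the shell and the picture viewer there is one more tool, called after ">>>" as name(argument=value, ...) on one line, values as JSON. drive_tool: Moves the arm, as the interface text tells. Its arguments: {"type":"object","properties":{"rows":{"type":"array","items":{"type":"number"}}},"required":["rows"]}

```bash
ls; mkdir -p pics; cat > h.py <<'E'
import numpy as np, cv2, json
from station import arm, vision, order
def model(name, st=None):
    m=vision.camera_model(name); K=np.array(m["intrinsics"],float); d=np.array(m["dist"],float)
    if name=="wrist":
        T=np.eye(4); T[:3,:3]=st["tcp_rot"]; T[:3,3]=st["eef_pos"]; T=T@np.array(m["hand_eye"])
    else: T=np.array(m["extrinsics"],float)
    return K,d,T
def rays(px,M):
    K,d,T=M; u=cv2.undistortPoints(np.array(px,float).reshape(-1,1,2),K,d).reshape(-1,2)
    r=np.c_[u,np.ones(len(u))]@T[:3,:3].T
    return T[:3,3],r/np.linalg.norm(r,axis=1)[:,None]
def onplane(px,M,z):
    o,r=rays(px,M); return o+r*((z-o[2])/r[:,2])[:,None]
def tri(p1,M1,p2,M2):
    o1,r1=rays(p1,M1); o2,r2=rays(p2,M2); out=[]
    for a,b in zip(r1,r2):
        A=np.c_[a,-b]; s=np.linalg.lstsq(A,o2-o1,rcond=None)[0]
        P,Q=o1+a*s[0],o2+b*s[1]; out.append(np.r_[(P+Q)/2,np.linalg.norm(P-Q)])
    return np.array(out)
def proj(P,M):
    K,d,T=M; Ti=np.linalg.inv(T)
    return cv2.projectPoints(np.array(P,float).reshape(-1,3),cv2.Rodrigues(Ti[:3,:3])[0],Ti[:3,3],K,d)[0].reshape(-1,2)
def snap(name,fn):
    st=arm.sense(); im=vision.snapshot(name); cv2.imwrite(f"pics/{fn}.png",im); np.save(f"pics/{fn}_pose.npy",np.c_[np.array(st["tcp_rot"]),st["eef_pos"]])
    return im
def load(name,fn):
    p=np.load(f"pics/{fn}_pose.npy"); return cv2.imread(f"pics/{fn}.png"),model(name,{"tcp_rot":p[:,:3],"eef_pos":p[:,3]})
E
python3 - <<'E'
from h import *
for n in("scene","top","wrist"): snap(n,n+"0")
s=arm.sense();print(s["tcp_rot"],s["time"],s["finger_gap"])
for n in("scene","top"):print(np.round(model(n)[2],2))
print(vision.camera_model("wrist"))
E
```

```text
pics
[[-9.55108607e-01 -8.29866022e-05  2.96255871e-01]
 [-2.96255815e-01  9.43990028e-04 -9.55108162e-01]
 [-2.00401407e-04 -9.99999551e-01 -9.26198264e-04]] 0.15 88.08431922736533
[[ 1.80000e-01  6.50000e-01 -7.40000e-01  1.28563e+03]
 [ 9.80000e-01 -1.20000e-01  1.30000e-01 -1.54680e+02]
 [-0.00000e+00 -7.50000e-01 -6.60000e-01  7.65020e+02]
 [ 0.00000e+00  0.00000e+00  0.00000e+00  1.00000e+00]]
[[-1.0000e-02 -1.0000e+00  9.0000e-02  3.9641e+02]
 [-1.0000e+00  1.0000e-02 -2.0000e-02 -2.3490e+01]
 [ 2.0000e-02 -9.0000e-02 -1.0000e+00  8.9490e+02]
 [ 0.0000e+00  0.0000e+00  0.0000e+00  1.0000e+00]]
{'intrinsics': array([[389.05945294,   0.        , 316.11418572],
       [  0.        , 389.05945294, 238.66231859],
       [  0.        ,   0.        ,   1.        ]]), 'dist': array([-0.06625608,  0.        ,  0.        ,  0.        ,  0.        ]), 'hand_eye': array([[ 3.97545141e-05,  9.64136601e-01,  2.65406507e-01,
        -6.67310252e+01],
       [-1.30293324e-04, -2.65406500e-01,  9.64136594e-01,
        -1.46499252e+02],
       [ 9.99999991e-01, -7.29094778e-05,  1.15069456e-04,
         8.18845969e-01],
       [ 0.00000000e+00,  0.00000000e+00,  0.00000000e+00,
         1.00000000e+00]])}
```

View pics/top0.png

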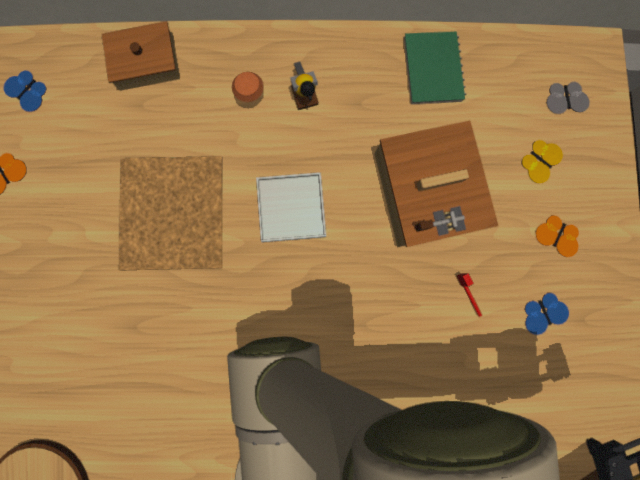

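View pics/scene0.png

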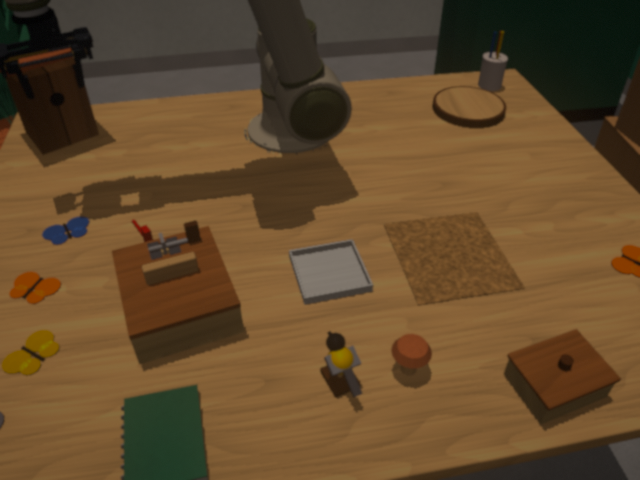

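Top view: the crate with the pale block handle is at (437,183). The real pin has its dark head at (422,226) and its shaft running to the staple at (450,220). Tray is at (292,207) and mat at (171,212).

Candidates that could be confused:
- **Pin:** dark-headed pin at (422,226), or the red look-alike at (467,290). I choose the dark one in the staple.
- **Lid:** crate at (437,183), or the small case with a round knob at (140,52). I choose the crate.

In the scene view the crate is at (175,285), handle (171,267), pin head (193,233), tray (330,271) and mat (452,256).

```bash
python3 - <<'E'
from h import *
t,Mt=load("top","top0"); s,Ms=load("scene","scene0")
def sh(n,px,z): print(n,np.round(onplane(px,Mt,z),1).tolist())
sh("lid corners z80",[(380,140),(471,122),(496,226),(404,245)],80)
sh("handle top z114",[(419,181),(468,172),(468,179),(421,188)],114)
sh("tray z18",[(257,177),(321,173),(326,237),(261,241)],18)
sh("mat z4",[(121,156),(223,156),(223,269),(119,269)],4)
sh("pinhead z120",[(416,226)],120)
# heights by triangulation (rough pixels)
print(np.round(tri([(257,177),(326,237),(121,156),(223,269),(380,140),(471,122),(496,226)],Mt,[(306,300),(352,243),(520,290),(386,222),(240,304),(133,333),(114,249)],Ms),1))
a=cv2.resize(t[110:260,360:510],None,fx=4,fy=4,interpolation=cv2.INTER_CUBIC)
cv2.imwrite("pics/c1.png",np.clip(a*1.6,0,255).astype(np.uint8))
E
```

```text
lid corners z80 [[655.4, -172.2, 80.0], [691.9, -349.9, 80.0], [490.1, -388.7, 80.0], [455.7, -212.0, 80.0]]
handle top z114 [[568.7, -234.8, 114.0], [585.4, -325.9, 114.0], [572.4, -325.3, 114.0], [555.9, -238.1, 114.0]]
tray z18 [[599.3, 66.2, 18.0], [606.8, -62.3, 18.0], [477.4, -70.8, 18.0], [470.4, 58.0, 18.0]]
mat z4 [[649.2, 347.7, 4.0], [646.8, 137.3, 4.0], [416.1, 135.2, 4.0], [417.5, 344.7, 4.0]]
pinhead z120 [[486.3, -225.2, 120.0]]
[[ 599.2    5.     5.7  124.3]
 [ 491.5  -10.9   43.9  121.4]
 [ 648.1  343.     2.6   10. ]
 [ 416.7  138.7    4.9    7.3]
 [ 656.6 -173.4   76.     0.9]
 [ 691.3 -345.5   81.5    7.2]
 [ 489.9 -388.3   81.6    0.7]]
```

View pics/c1.png

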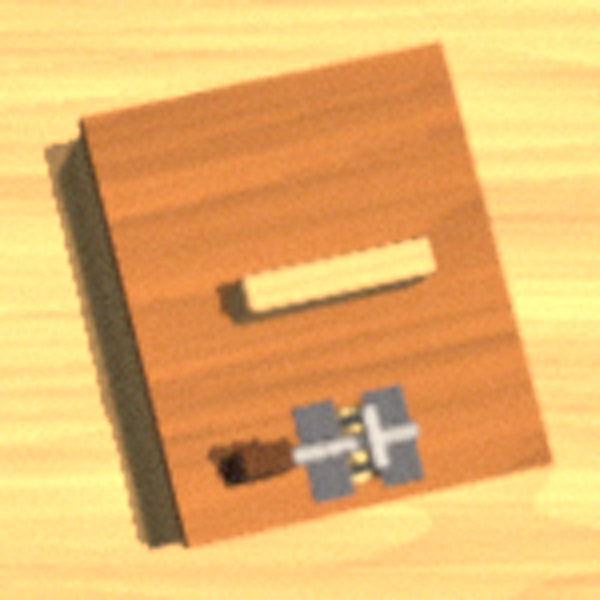

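The crop confirms the choice: dark-headed pin with its head at crop (255,462), steel shaft through the staple at (375,435), and the pale handle at (340,272). Next I'll look from near with the wrist camera.

>>> drive_tool(rows=[335,266,10,1.466,0.5,335,266,10,1.466,0.5,335,266,10,1.466,0.5,335,266,10,1.466,0.5,335,266,10,1.466,0.5,335,266,10,1.466,0.5,335,266,10,1.466,0.5,335,266,10,1.466,0.5,335,266,10,1.466,0.5,335,266,10,1.466,0.5])

```text
time: 1.4
eef_pos: [490.2, -235.8, 248.6]
tcp_rot: [[0.191, -0.0, 0.982], [-0.982, 0.0, 0.191], [-0.0, -1.0, -0.0]]
wrist_force: [0.4, 0.1, -0.7]
finger_gap: 44.0
```

```bash
python3 - <<'E'
from h import *
snap("wrist","w1")
s=arm.sense();print(np.round(s["tcp_rot"],3),s["eef_pos"],s["time"],s["joint_positions"])
E
```

```text
[[ 0.191 -0.     0.982]
 [-0.982  0.     0.191]
 [-0.    -1.    -0.   ]] [ 490.15933799 -235.85375538  248.70943584] 1.45 [-3.80415860e+01  1.99311130e+01  8.15481793e+01  6.21080770e-04
  7.85279168e+01 -4.90771199e+01]
```

>>> drive_tool(rows=[60,-30,0,0,0.5,60,-30,0,0,0.5,60,-30,0,0,0.5])

```text
time: 1.82
eef_pos: [550.1, -265.7, 248.5]
tcp_rot: [[0.193, -0.001, 0.981], [-0.981, 0.0, 0.193], [-0.0, -1.0, -0.0]]
wrist_force: [0.4, -0.1, -0.1]
finger_gap: 44.4
```

```bash
python3 - <<'E'
from h import *
snap("wrist","w2"); snap("top","top2"); snap("scene","scene2")
s=arm.sense();print(s["eef_pos"],s["time"],s["wrist_force"])
E
```

```text
[ 549.87836382 -265.24260214  249.53309536] 1.975 [-0.1407633   0.22560478 -0.11260049]
```

View pics/w1.png

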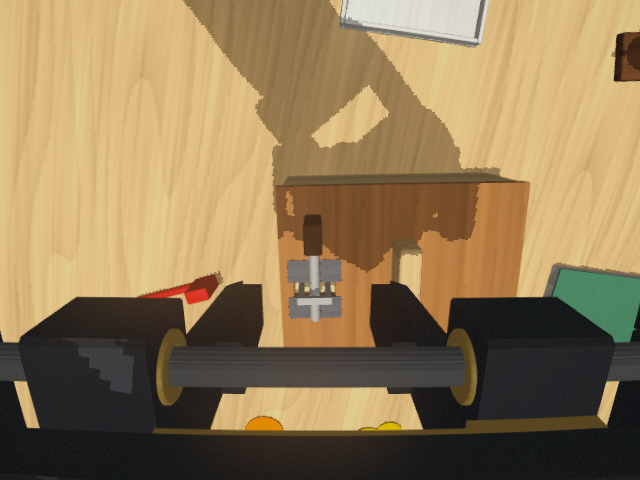

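View pics/w2.png

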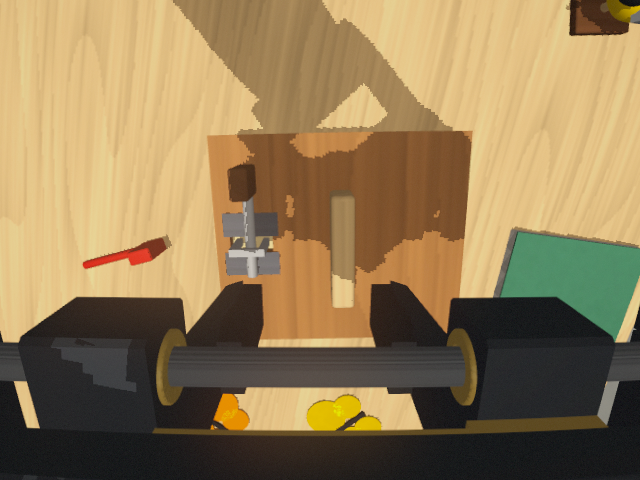

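w1 shows the dark head at (313,235), staple at (315,300) and handle at (407,265). w2 shows the head at (242,183), staple at (250,255), handle (343,250), and lid corners at (208,136) and (471,131). I'll enlarge the head and handle in both.

```bash
python3 - <<'E'
from h import *
a=cv2.imread("pics/w1.png")[200:300,270:370]; b=cv2.imread("pics/w2.png")[150:250,205:305]
f=lambda c:np.clip(cv2.resize(c,None,fx=4,fy=4,interpolation=cv2.INTER_CUBIC)*2.2,0,255).astype(np.uint8)
cv2.imwrite("pics/c2.png",np.hstack([f(a),f(b)]))
E
```

```text
(no output)
```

View pics/c2.png

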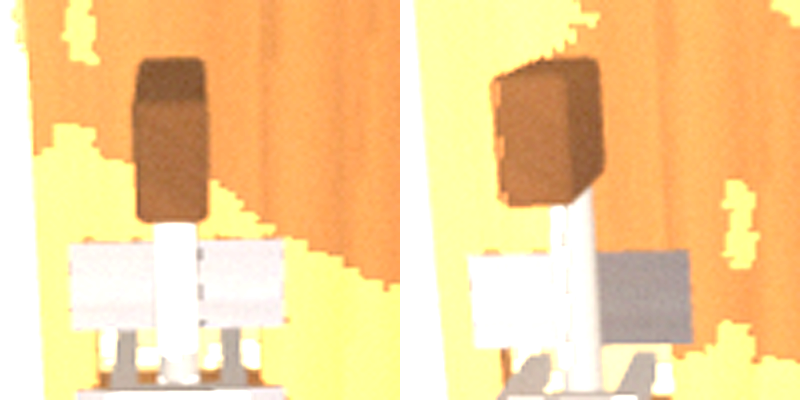

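Left (w1): head top face corners are at crop (133,103)-(207,221). Right (w2): top face spans (491,78)-(570,206). The shaft runs straight between the staple plates.

```bash
python3 - <<'E'
from h import *
t,Mt=load("top","top0"); s,Ms=load("scene","scene0"); a,M1=load("wrist","w1"); b,M2=load("wrist","w2")
p1=[(270+x/4,200+y/4) for x,y in[(133,103),(207,103),(207,221),(137,221)]]
p2=[(205+(x-400)/4,150+y/4) for x,y in[(492,78),(568,72),(570,206),(499,206)]]
P=tri(p1,M1,p2,M2); print("head",np.round(P,1),P.mean(0).round(1))
# shaft on near end: tip
print("lid far corners w2/top",np.round(tri([(208,136),(471,131)],M2,[(404,245),(380,140)],Mt),1))
print("handle w2 z114",np.round(onplane([(331,193),(353,193),(355,308),(332,306)],M2,114),1).tolist())
print("handle tri w2/top",np.round(tri([(331,200),(353,198),(355,308),(332,306)],M2,[(421,188),(419,181),(468,172),(468,179)],Mt),1))
print("tray w1 z18",np.round(onplane([(341,25),(479,44),(487,0)],M1,18),1).tolist())
# tray/mat masks in top2
t2,_=load("top","top2"); hsv=cv2.cvtColor(t2,cv2.COLOR_BGR2HSV)
m=((hsv[...,1]<60)&(hsv[...,2]>120)).astype(np.uint8)*255
roi=np.zeros_like(m); roi[150:265,240:345]=255
c=max(cv2.findContours(m&roi,cv2.RETR_EXTERNAL,cv2.CHAIN_APPROX_NONE)[0],key=cv2.contourArea); r=cv2.minAreaRect(c);print("tray px",r)
for z in(18,4):
  q=onplane(cv2.boxPoints(r),Mt,z); print(z,q.mean(0).round(1),np.linalg.norm(np.diff(q,axis=0),axis=1).round(1))
E
```

```text
head [[ 4.796e+02 -2.372e+02  1.182e+02  1.000e-01]
 [ 4.929e+02 -2.336e+02  1.207e+02  9.000e-01]
 [ 4.971e+02 -2.565e+02  1.199e+02  5.000e-01]
 [ 4.843e+02 -2.592e+02  1.192e+02  4.000e-01]] [ 488.5 -246.6  119.5    0.5]
lid far corners w2/top [[ 454.1 -215.8   78.8    7.6]
 [ 658.6 -173.9   71.5    1.1]]
handle w2 z114 [[554.8, -240.1, 114.0], [570.5, -237.0, 114.0], [592.0, -325.8, 114.0], [573.8, -327.6, 114.0]]
handle tri w2/top [[ 559.4 -247.2   88.2    5.4]
 [ 576.8 -245.9   74.8    1.4]
 [ 601.6 -350.2   55.7    4.9]
 [ 572.8 -325.8  115.5    2.4]]
tray w1 z18 [[480.1, -74.4, 18.0], [606.2, -64.0, 18.0], [603.4, -26.4, 18.0]]
tray px ((290.8705749511719, 206.81764221191406), (64.80854034423828, 65.57550811767578), 85.60128784179688)
18 [538.8  -1.5  18. ] [131.6 130.9 129.8]
4 [541.1  -1.1   4. ] [133.7 133.  131.9]
```

Head centre is (488.5,-246.6), top z 119.5 and heading about 10.7°, which agrees with the text's 120.

>>> drive_tool(rows=[-61.5,19,-40,0,0.5,-61.5,19,-90,0,0.5,-61.5,19,-120,0,0.5,-61.5,19,-150,0,0.5,-61.5,19,-160,0,0.5,-61.5,19,-160,0,0.5])

```text
time: 2.72
eef_pos: [489.0, -246.4, 89.3]
tcp_rot: [[0.195, 0.0, 0.981], [-0.981, -0.0, 0.195], [0.0, -1.0, 0.0]]
wrist_force: [-0.9, 0.0, 0.8]
finger_gap: 43.9
```

>>> drive_tool(rows=[0,0,0,0,0,0,0,0,0,0,0,0,0,0,0,0,0,0,0,0])

```text
time: 3.22
eef_pos: [489.2, -246.5, 89.1]
tcp_rot: [[0.195, 0.0, 0.981], [-0.981, -0.0, 0.195], [0.0, -1.0, 0.0]]
wrist_force: [0.2, 0.2, 2.8]
finger_gap: 14.0
```

Gripped (14.0 mm). Now I'll pull level along +y of the pin.

>>> drive_tool(rows=[-1,5,0.5,0,0,-2.5,13,1,0,0,-4.4,23,1,0,0,-6.3,33,1,0,0,-8.2,43,1,0,0,-10.1,53,1,0,0,-12,63,1,0,0,-13.3,70,1,0,0,-13.3,70,1,0,0])

```text
time: 4.35
eef_pos: [475.7, -176.0, 89.8]
tcp_rot: [[0.195, -0.0, 0.981], [-0.981, -0.0, 0.195], [0.0, -1.0, -0.0]]
wrist_force: [0.5, 0.4, 0.0]
finger_gap: 13.9
```

```bash
python3 - <<'E'
from h import *
w=snap("wrist","w3"); snap("scene","s3")
s=cv2.imread("pics/s3.png")[180:340,80:300]
a=cv2.resize(w[130:330,200:475],(400,291)); b=cv2.resize(s,(400,291))
cv2.imwrite("pics/c3.png",np.hstack([a,b]))
print(arm.sense()["eef_pos"],arm.sense()["wrist_force"])
E
```

```text
[ 475.81503385 -176.59024199   89.75783927] [ 0.12943439  0.31226016 -0.46642957]
```

View pics/c3.png

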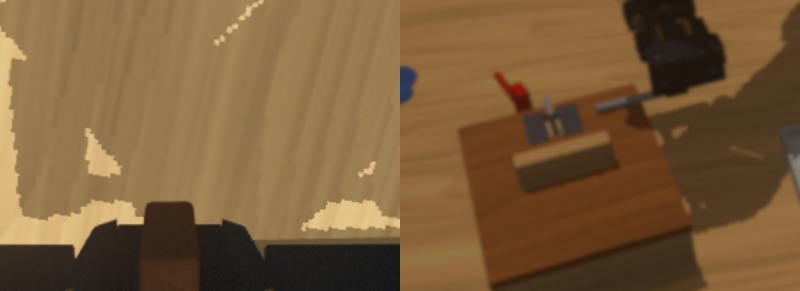

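The pin is clear of the staple and held: tail at about (600,107) in the right crop, staple empty apart from its own bars. Next, lift, carry to the tray and lower.

>>> drive_tool(rows=[0,0,40,0,0,15,50,45,0,0,35,100,45,0,0,50,150,45,0,0,56.3,195,45,0,0,56.3,209,30,0,0,56.3,209,-10,0,0,56.3,209,-40,0,0,56.3,209,-60,0,0,56.3,209,-69,0,0])

```text
time: 5.7
eef_pos: [531.4, 31.7, 19.2]
tcp_rot: [[0.194, -0.002, 0.981], [-0.981, 0.0, 0.194], [-0.001, -1.0, -0.002]]
wrist_force: [-0.4, 0.3, -0.2]
finger_gap: 13.9
```

>>> drive_tool(rows=[0,0,-4,0,0,0,0,-6,0,0,0,0,-6,0,0])

```text
time: 6.08
eef_pos: [532.3, 32.5, 15.1]
tcp_rot: [[0.195, 0.001, 0.981], [-0.981, -0.0, 0.195], [0.0, -1.0, 0.001]]
wrist_force: [0.2, 0.1, -0.2]
finger_gap: 14.0
```

>>> drive_tool(rows=[0,0,-1,0,0,0,0,-1,0,0.2,0,0,-1,0,0.35,0,0,-1,0,0.35,0,0,30,0,0.35,0,0,80,0,0.4,0,0,130,0,0.5,0,0,180,0,0.5])

```text
time: 7.08
eef_pos: [531.8, 32.6, 196.5]
tcp_rot: [[0.195, 0.0, 0.981], [-0.981, -0.0, 0.195], [0.0, -1.0, 0.0]]
wrist_force: [0.9, 0.2, -0.3]
finger_gap: 44.0
```

>>> drive_tool(rows=[0,-60,45,0,0.5,10,-120,45,0,0.5,20,-180,45,0,0.5,30,-230,45,0,0.5,35,-280,45,0,0.5,35,-280,45,0,0.5,35,-280,45,0,0.5])

```text
time: 7.95
eef_pos: [567.0, -246.8, 239.6]
tcp_rot: [[0.195, -0.0, 0.981], [-0.981, 0.001, 0.195], [-0.001, -1.0, -0.0]]
wrist_force: [0.5, 0.6, 0.6]
finger_gap: 44.0
```

```bash
python3 - <<'E'
from h import *
w=snap("wrist","w4"); t=snap("top","t4")
a=w[60:350,180:500]; b=cv2.resize(t[165:250,245:340],(400,358),interpolation=cv2.INTER_CUBIC)
a=cv2.resize(a,(395,358)); cv2.imwrite("pics/c4.png",np.hstack([a,b]))
s=arm.sense(); print(s["eef_pos"],s["time"])
E
```

```text
[ 567.15349108 -246.14805323  240.00131463] 8.05
```

View pics/c4.png

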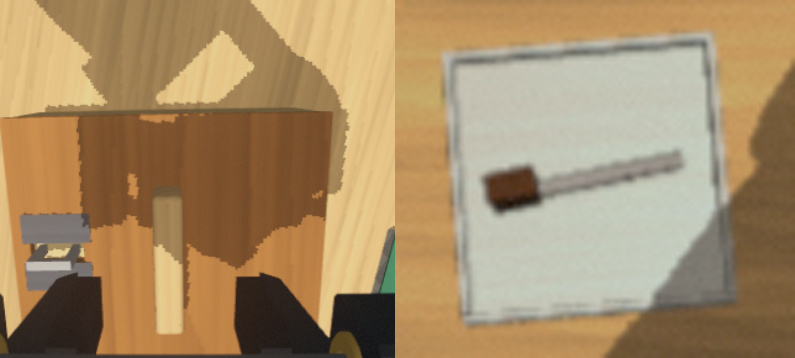

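The pin lies inside the tray, around the middle (right crop: head (512,188), tip (683,160)). On the left, the handle spans from (168,195) to (170,333). I'll refine the handle pose and height from w1, w2 and w4.

```bash
python3 - <<'E'
from h import *
Q={}
for fn,roi in(("w2",(315,185,372,315)),("w4",(290,190,345,340)),("w1",(385,225,440,282))):
    im,M=load("wrist",fn); x0,y0,x1,y1=roi
    hsv=cv2.cvtColor(im,cv2.COLOR_BGR2HSV)[y0:y1,x0:x1]
    # pale wood: lower saturation than the lid, in light or shadow
    m=(hsv[...,1]<np.percentile(hsv[...,1],98)*0.72).astype(np.uint8)*255
    m=cv2.morphologyEx(m,cv2.MORPH_OPEN,np.ones((3,3)))
    c=max(cv2.findContours(m,cv2.RETR_EXTERNAL,cv2.CHAIN_APPROX_NONE)[0],key=cv2.contourArea)
    r=cv2.minAreaRect(c); b=cv2.boxPoints(r)+[x0,y0]; print(fn,np.round(b,1).tolist(),r[1],np.percentile(hsv[...,1],[5,30,50,98]))
    q=onplane(b,M,114); print(np.round(q[:,:2],1).tolist(),q.mean(0).round(1))
E
```

```text
w2 [[332.0, 246.0], [353.0, 246.0], [353.0, 307.0], [332.0, 307.0]] (61.0, 21.0) [103. 123. 158. 169.]
[[563.7, -279.3], [579.2, -276.2], [590.2, -325.3], [573.9, -328.4]] [ 576.8 -302.3  114. ]
w4 [[305.0, 256.0], [327.0, 256.0], [327.0, 330.0], [305.0, 330.0]] (74.0, 22.0) [100. 124. 159. 169.]
[[561.8, -269.2], [577.7, -266.1], [589.9, -325.4], [573.1, -328.7]] [ 575.6 -297.4  114. ]
w1 [[397.9, 281.0], [399.9, 249.9], [421.9, 251.3], [420.0, 282.4]] (22.081912994384766, 31.126768112182617) [102. 126. 160. 171.]
[[559.8, -267.5], [555.0, -242.7], [571.8, -240.6], [577.0, -265.4]] [ 565.9 -254.1  114. ]
```

>>> drive_tool(rows=[5.2,-37,-30,0,0.5,5.2,-37,-80,0,0.5,5.2,-37,-120,0,0.5,5.2,-37,-145,0,0.5,5.2,-37,-153,0,0.5,5.2,-37,-153,0,0.5])

```text
time: 8.8
eef_pos: [572.6, -284.0, 87.4]
tcp_rot: [[0.196, 0.001, 0.981], [-0.981, -0.0, 0.196], [0.0, -1.0, 0.0]]
wrist_force: [-0.9, -0.3, 0.1]
finger_gap: 44.1
```

>>> drive_tool(rows=[0,0,0,0,0,0,0,0,0,0,0,0,0,0,0,0,0,0,0,0])

```text
time: 9.3
eef_pos: [572.7, -284.6, 87.5]
tcp_rot: [[0.195, 0.001, 0.981], [-0.981, -0.001, 0.195], [0.001, -1.0, 0.001]]
wrist_force: [2.1, 1.1, 4.2]
finger_gap: 18.2
```

Gripped (18.2 mm). I'll lift straight up.

>>> drive_tool(rows=[0,0,5,0,0,0,0,15,0,0,0,0,28,0,0,0,0,42,0,0,0,0,56,0,0,0,0,70,0,0,0,0,90,0,0,0,0,90,0,0])

```text
time: 10.3
eef_pos: [572.8, -284.8, 178.6]
tcp_rot: [[0.195, 0.003, 0.981], [-0.981, -0.002, 0.195], [0.002, -1.0, 0.002]]
wrist_force: [0.9, -0.2, -4.6]
finger_gap: 17.6
```

```bash
python3 - <<'E'
from h import *
t,Mt=load("top","top0"); t2,_=load("top","t4"); s,Ms=load("scene","scene2")
hsv=cv2.cvtColor(t2,cv2.COLOR_BGR2HSV)
L=lambda: None
# mat: cork texture -> value below table within ROI
g=cv2.GaussianBlur(hsv,(5,5),0)
print(g[212,171],g[130,171],g[290,171],g[212,240])
m=(cv2.GaussianBlur(t2,(7,7),0)[...,2]<150).astype(np.uint8)*255
roi=np.zeros_like(m); roi[130:295,95:245]=255
for thr in(130,150,165,180):
    m=((cv2.GaussianBlur(t2,(9,9),0)[...,2]<thr)*255).astype(np.uint8)&roi
    c=max(cv2.findContours(m,cv2.RETR_EXTERNAL,cv2.CHAIN_APPROX_NONE)[0],key=cv2.contourArea); r=cv2.minAreaRect(c)
    q=onplane(cv2.boxPoints(r),Mt,4); print(thr,np.round(r[0],1),np.round(r[1],1),r[2],q.mean(0).round(1),np.round(q[:,:2],1).tolist())
st=arm.sense(); print(st["eef_pos"],st["wrist_force"],st["moment"])
snap("scene","s5")
E
```

```text
[ 16 145 157] [ 18 130 196] [ 16 134 190] [ 17 136 193]
130 [218.5 270. ] [48. 51.] 90.0 [414.3 144.3   4. ] [[462.6, 195.8], [461.8, 93.4], [366.0, 93.2], [366.8, 194.8]]
150 [218. 269.] [50. 52.] 90.0 [416.3 145.3   4. ] [[466.7, 197.9], [465.8, 93.4], [366.0, 93.2], [366.8, 196.8]]
165 [181.5 225.5] [125. 137.] 0.0 [506.3 220.7   4. ] [[367.6, 343.5], [647.1, 351.8], [644.4, 94.3], [366.0, 93.2]]
180 [180.5 224.5] [127. 139.] 0.0 [508.4 222.8   4. ] [[367.6, 347.6], [651.4, 356.2], [648.6, 94.4], [366.0, 93.2]]
[ 572.76788123 -284.7911696   178.56613803] [ 0.85225941 -0.22602391 -4.64869487] [-0.07624302 -0.10348761 -0.00877673]
```

```bash
python3 - <<'E'
from h import *
t,Mt=load("top","top0"); s,Ms=load("scene","scene0")
for im,M,(x0,y0,x1,y1) in((t,Mt,(100,125,240,285)),(s,Ms,(375,200,535,312))):
    roi=np.zeros(im.shape[:2],np.uint8); roi[y0:y1,x0:x1]=255
    sd=cv2.GaussianBlur(im,(9,9),0)[...,2]
    thr,_=cv2.threshold(sd[roi>0].reshape(-1,1),0,255,cv2.THRESH_OTSU)
    m=((sd<thr)*255).astype(np.uint8)&roi; m=cv2.morphologyEx(cv2.morphologyEx(m,cv2.MORPH_CLOSE,np.ones((7,7))),cv2.MORPH_OPEN,np.ones((9,9)))
    c=max(cv2.findContours(m,cv2.RETR_EXTERNAL,cv2.CHAIN_APPROX_NONE)[0],key=cv2.contourArea)
    a=cv2.approxPolyDP(cv2.convexHull(c),8,True)[:,0].astype(float)
    q=onplane(a,M,4); print(thr,a.tolist(),np.round(q[:,:2],1).tolist(),q.mean(0).round(1))
    w=onplane(c[:,0].astype(float),M,4)[:,:2].astype(np.float32); print(cv2.minAreaRect(w))
h=cv2.imread("pics/s5.png"); cv2.imwrite("pics/c5.png",h[100:400,60:560])
E
```

```text
165.0 [[222.0, 158.0], [221.0, 268.0], [120.0, 270.0], [120.0, 158.0]] [[642.6, 139.3], [418.1, 139.2], [415.4, 342.6], [645.0, 349.7]] [530.3 242.7   4. ]
((531.9462890625, 243.68435668945312), (234.26805114746094, 211.2958984375), 0.4062381684780121)
120.0 [[478.0, 214.0], [522.0, 290.0], [418.0, 304.0], [385.0, 223.0]] [[425.0, 344.7], [650.8, 339.9], [648.2, 138.9], [418.4, 140.0]] [535.6 240.9   4. ]
((534.9947509765625, 240.67294311523438), (236.70555114746094, 214.88389587402344), 0.5407971739768982)
```

View pics/c5.png

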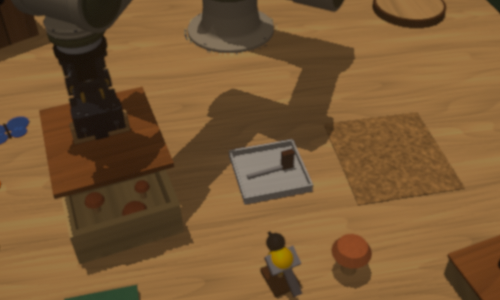

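The lid is up and level, and the pin stayed in the tray. Mat centre: top view gives (531.9,243.7), scene view (535.0,240.7), hand-picked corners (532.4,241.2). I'll use (532.5,241.5) with heading about 0.4°.

>>> drive_tool(rows=[0,15,5,0,0,-5,60,10,-0.02,0,-10,115,10,-0.05,0,-15,175,10,-0.08,0,-20,235,10,-0.11,0,-25,295,10,-0.14,0,-30,355,10,-0.17,0,-35,415,10,-0.19,0,-38,465,10,-0.19,0,-40,505,10,-0.19,0])

```text
time: 11.6
eef_pos: [530.8, 223.3, 186.5]
tcp_rot: [[0.008, -0.001, 1.0], [-1.0, 0.0, 0.008], [-0.0, -1.0, -0.001]]
wrist_force: [0.5, -0.6, -3.6]
finger_gap: 17.2
```

>>> drive_tool(rows=[0,15,-20,0,0,0,21,-60,0,0,0,21,-90,0,0,0,21,-110,0,0,0,21,-120,0,0,0,21,-120,0,0])

```text
time: 12.35
eef_pos: [531.8, 241.2, 66.0]
tcp_rot: [[0.006, -0.001, 1.0], [-1.0, -0.0, 0.006], [0.0, -1.0, -0.001]]
wrist_force: [0.2, -0.6, -4.5]
finger_gap: 17.8
```

```bash
python3 - <<'E'
from h import *
t=snap("top","t6"); s=snap("scene","s6")
st=arm.sense(); print(st["eef_pos"],st["wrist_force"],st["time"],np.round(st["tcp_rot"],3).tolist())
a=cv2.resize(t[130:310,70:250],(400,400),interpolation=cv2.INTER_CUBIC); b=cv2.resize(s[170:340,360:530],(400,400),interpolation=cv2.INTER_CUBIC)
cv2.imwrite("pics/c6.png",np.hstack([a,b]))
E
```

```text
[532.55365315 241.50880966  67.32539066] [ 0.41673289 -0.30262145 -3.73103231] 12.45 [[0.006, 0.001, 1.0], [-1.0, 0.0, 0.006], [-0.0, -1.0, 0.001]]
```

View pics/c6.png

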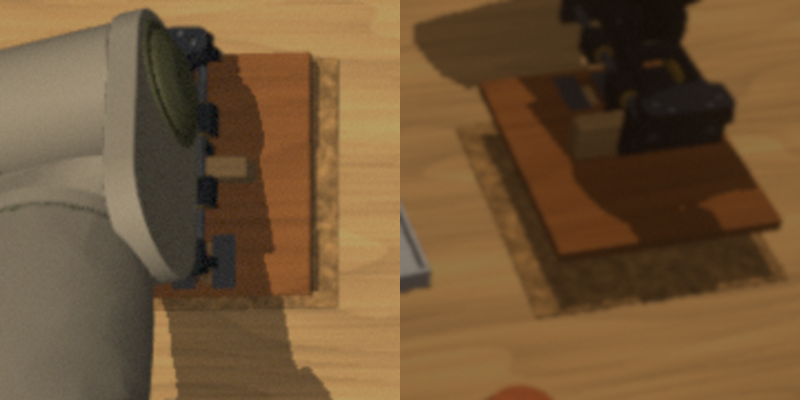

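The lid hangs level over the mat: top-view corners at crop (309,55) and (311,293), scene corners (480,83), (557,250) and (778,222). I'll check its centre against the mat.

```bash
python3 - <<'E'
from h import *
_,Mt=load("top","t6");_,Ms=load("scene","s6")
T=onplane([(70+x*.45,130+y*.45) for x,y in[(309,55),(311,293)]],Mt,59.5)
S=onplane([(360+(x-400)*.425,170+y*.425) for x,y in[(480,83),(557,250),(778,222)]],Ms,59.5)
print(T.round(1),S.round(1),"centre scene",((S[0]+S[2])/2).round(1))
mt=onplane([(70+338*.45,130+57*.45),(70+338*.45,130+307*.45)],Mt,4);ms=onplane([(360+60*.425,170+130*.425),(360+137*.425,170+317*.425),(360+378*.425,170+278*.425)],Ms,4);print("mat",mt.round(1),ms.round(1),((ms[0]+ms[2])/2).round(1))
E
```

```text
[[633.9 154.2  59.5]
 [428.4 149.9  59.5]] [[431.  151.1  59.5]
 [635.2 152.4  59.5]
 [637.6 329.4  59.5]] centre scene [534.3 240.2  59.5]
mat [[647.6 139.2   4. ]
 [417.8 137.    4. ]] [[425.6 139.1   4. ]
 [649.9 138.8   4. ]
 [645.9 339.5   4. ]] [535.8 239.3   4. ]
```

The lid centre is within about 1 mm of the mat centre, so I'll nudge (+1,+1) and lower gently.

>>> drive_tool(rows=[1,1,-10,0,0,1,1,-20,0,0,1,1,-28,0,0,1,1,-33,0,0,1,1,-35,0,0,1,1,-35,0,0])

```text
time: 13.2
eef_pos: [533.3, 242.6, 31.7]
tcp_rot: [[0.006, 0.0, 1.0], [-1.0, 0.0, 0.006], [-0.0, -1.0, 0.0]]
wrist_force: [-0.4, 0.1, -3.6]
finger_gap: 17.7
```

>>> drive_tool(rows=[0,0,-1,0,0,0,0,-2,0,0,0,0,-2,0,0])

```text
time: 13.58
eef_pos: [533.2, 242.6, 29.7]
tcp_rot: [[0.006, -0.0, 1.0], [-1.0, -0.0, 0.006], [0.0, -1.0, -0.0]]
wrist_force: [0.6, -0.7, -3.5]
finger_gap: 17.8
```

>>> drive_tool(rows=[0,0,-0.5,0,0,0,0,-1,0,0,0,0,-1,0,0])

```text
time: 13.95
eef_pos: [533.3, 242.6, 29.5]
tcp_rot: [[0.006, 0.0, 1.0], [-1.0, -0.0, 0.006], [0.0, -1.0, 0.0]]
wrist_force: [-5.0, -1.5, 5.8]
finger_gap: 17.6
```

Contact at the predicted height (weight taken over, +5.8 N). Release and rise.

>>> drive_tool(rows=[0,0,0,0,0.2,0,0,0,0,0.4,0,0,0,0,0.5,0,0,0,0,0.5,0,0,20,0,0.5,0,0,60,0,0.5,0,0,110,0,0.5,0,0,160,0,0.5,0,0,200,0,0.5,0,0,200,0,0.5])

```text
time: 15.2
eef_pos: [534.3, 242.8, 231.8]
tcp_rot: [[0.006, 0.006, 1.0], [-1.0, 0.001, 0.006], [-0.001, -1.0, 0.006]]
wrist_force: [0.5, 0.1, 0.6]
finger_gap: 44.0
```

>>> drive_tool(rows=[-50,-55,0,0,0.5,-100,-110,0,0,0.5,-130,-170,0,0,0.5,-150,-230,0,0,0.5,-160,-290,0,0,0.5,-160,-350,0,0,0.5,-160,-410,0,0,0.5,-160,-460,0,0,0.5,-160,-460,0,0,0.5])

```text
time: 16.32
eef_pos: [372.5, -220.1, 227.4]
tcp_rot: [[0.002, -0.002, 1.0], [-1.0, 0.001, 0.002], [-0.001, -1.0, -0.002]]
wrist_force: [-0.3, 0.3, -0.7]
finger_gap: 44.4
```

```bash
python3 - <<'E'
from h import *
t=snap("top","t7"); s=snap("scene","s7")
a=cv2.resize(t[120:300,80:500],(800,343),interpolation=cv2.INTER_CUBIC); b=cv2.resize(s[180:340,80:560],(800,257))
cv2.imwrite("pics/c7.png",np.vstack([a,b])); st=arm.sense(); print(st["time"],st["eef_pos"],st["wrist_force"])
E
```

```text
16.425 [ 372.83748401 -217.51499481  227.71950979] [ 0.23609408  0.2287477  -0.53676972]
```

View pics/c7.png

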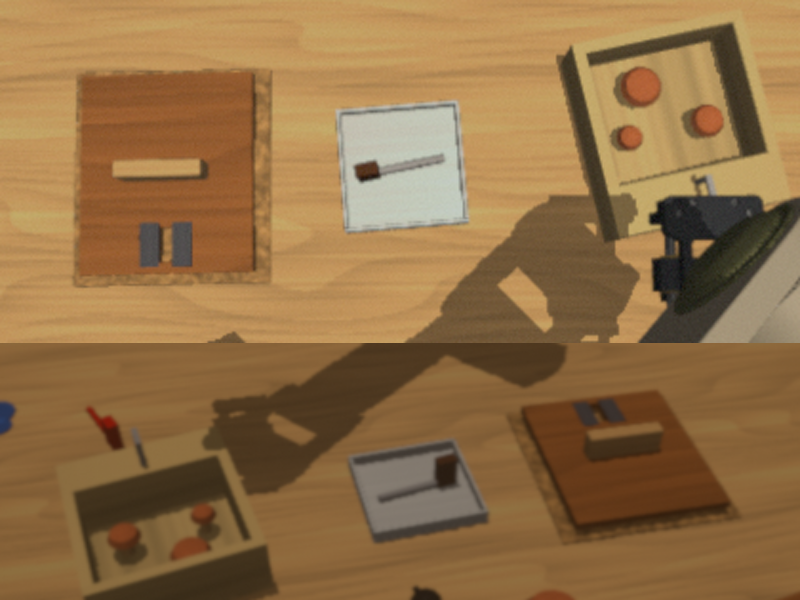

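The lid lies flat and right way up on the mat, the pin is in the tray and the crate is open. One numeric check of lid against mat.

```bash
python3 - <<'E'
from h import *
_,M=load("top","t7"); f=lambda P:[(80+x/1.905,120+y/1.905) for x,y in P]
for n,P,z in(("lid",[(79,74),(253,71),(254,272),(79,275)],22),("mat",[(76,70),(271,70),(271,284),(75,286)],4)):
    q=onplane(f(P),M,z);print(n,q.round(1)[:,:2].tolist(),q.mean(0).round(1))
E
```

```text
lid [[638.2, 339.1], [639.3, 154.5], [428.0, 151.1], [426.1, 332.5]] [532.9 244.3  22. ]
mat [[647.6, 350.0], [645.3, 138.8], [415.9, 136.7], [415.2, 343.9]] [531.  242.3   4. ]
```

Lid centre is within about 2 mm of the mat centre, and the arm is clear. Handing in.

```bash
python3 -c "
from station import order; print(order.hand_in())"
```

```text
the job is handed in; nothing more can be done
None
```

The crate is open and the job is handed in; the clock stood at about 16.4 s of the 64 s allowed. I pulled the pin 70 mm level out of the staple and put it in the tray. Then I lifted the lid 90 mm straight up, squared it to the mat and lowered it until it touched.

**Final pictures:** the last top and scene views show the pin inside the tray near its middle. The lid lies flat, right way up, on the mat. The red look-alike is still where it was, and the gripper was open and well clear.

**Lid position:** the last check puts the lid centre at (532.9, 244.3) and the mat centre at (531.0, 242.3), so it is about 2–3 mm off. The separate mat measurements differ by about 3 mm among themselves.

**Forces:** the highest wrist reading at the end of any move was about 8 N. Readings come only at the end of each move, so brief peaks in between were not seen.

**Checks that failed or disagreed:**
- Two corners I paired wrongly gave a useless tray height, so the tray position comes from the top view, assuming the stated wall height; a wrist view at that height agreed to a few mm.
- Three of the four handle corners paired between the top and wrist views gave bad heights. Three wrist views agreed with the stated 114 mm handle height instead.
- One lid corner came out at 71.5 mm high instead of about 80 mm.
- The first mat outline was spoiled by a shadow, so I redid it on an earlier picture.

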